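Tip the orange pattern case out of the packed rack

TASK

Fetch the orange pattern case from the tightly packed rack: tip it forward out of the row until it leans on the rack's front rail by itself and let go of it, then pull it free of the rack and stand it upright, right way up, in the middle of the green cutting mat. Set it down gently, do not drop it. Leave the other cases standing in their places and do not shift the tape, the jar or the shoe.

Things in the scene. Friction and masses are not known exactly. Their poses are not given: they have to be found in the camera images.
- case_orange_mid (a point): Centre of the orange pattern case, the one to fetch: rigid closed box 100 mm deep (own x), 36 mm thick (own y, along the row), 170 mm high (own z, up); the point lies 85 mm above its underside. About 0.45 kg. It starts upright in one of the three middle places, flush with its neighbours; its front (-x, paper label) faces the rack's open front.
- rack: Fixed plywood rack, open at front and top, with a tight row of 5 equal cases. Origin on the bench under the row's centre; x from front to back, y along the row. Its floor is 12 mm above the bench. Cases stand centred at x = 0, y = 0, +-36.8, +-73.6 mm, 0.8 mm apart, tops 182 mm above the bench. Side walls 8 mm thick, inner faces at y = +-92 mm, 120 mm high to x = -59, then 87 mm high to x = -125 mm.
- rail (a point): Middle of the round steel front rail, 10 mm thick, along the row, 115 mm ahead of the row's centre line and 75 mm above the bench. A case tipped forward about its lower front edge passes its balance at about 0.53 rad, then falls on and rests with its front against this rail at about 0.7 to 0.8 rad; let go sooner, it falls back upright.
- lip (a point): Middle of the inner top edge of the low lip at the front of the rack's floor: 6 mm above the floor, 2 mm ahead of the cases' fronts. It keeps the foot of a case from sliding out while the case tips.
- back (a point): Middle of the top edge of the rack's back panel, 8 mm thick (its inner face 4 mm behind the cases), 105 mm above the bench. Above it the upper 77 mm of the cases' backs is free, with open room behind.
- mat_centre (a point): Centre of the top of the green cutting mat, 180 mm square, 3 mm thick, fixed on the bench, with a thin pale line near its edges. Own x and y along its sides.
- case_black: A neighbouring pattern case, black, same size as the orange one; origin at the centre of its underside, z up. Leave it standing in the rack.
- case_blue: A neighbouring pattern case, blue, same size as the orange one; origin at the centre of its underside, z up. Leave it standing in the rack.
- case_grey: A neighbouring pattern case, grey, same size as the orange one; origin at the centre of its underside, z up. Leave it standing in the rack.
- case_white: A neighbouring pattern case, white, same size as the orange one; origin at the centre of its underside, z up. Leave it standing in the rack.
- tape: Roll of tan tape lying flat on the bench, 90 mm across, 24 mm high; origin at the centre of its underside. A bystander.
- jar: Closed amber jar, 64 mm across, 85 mm high; origin at the centre of its underside. A bystander.
- shoe: Unfinished sneaker, about 265 mm long (own x, toe to +x), 78 mm wide, 95 mm high; origin at the centre of its underside. A bystander.
There are look-alikes about, which are no part of the job. Leave any pink look-alike of the case_grey alone.

How it is judged:
By the outcome, as a careful person would: the job done as asked, in the order asked, and still so for the second after the job is handed in, with the robot touching nothing.
It also fails if it takes over 69 s, if anything falls off the work surface, if the arm or the gripper's body presses on something with over 40 N, if the wrist force passes 120 N, or if a joint passes its speed limit or range.

ROBOT

A 7-joint arm with a two-finger parallel gripper is mounted at the origin on the work surface. World frame = base frame: x ahead of the robot, y to its left, z up, the work surface at z = 0. Lengths are in m, angles in rad, forces in N, time in s.
With the tool pointing down it reaches from about 0.425 to 0.95 m from the base axis. Payload 4.7 kg.
Tool frame: the origin (TCP) lies between the finger pads; the fingertips stand 25 mm ahead of it and the grasp point (between the pads) lies 6 mm ahead of it; z points along the fingers, y is the line along which they close (so a half turn about z gives the same grasp; the last joint's range is limited). The gripper opens to 85 mm and grips with 20 to 120 N. Pads are 22 mm wide; open, the fingers measure 114 mm over their backs; the gripper's body (76 mm by 85 mm) begins 54 mm behind the grasp point. The pads swing forward as they close: fully open they stand 13 mm farther back than shut.
Start: joints at [-1.298, 0.469, -0.049, 1.532, 0.024, 1.141, -0.082], TCP at [0.201, 0.645, 0.256] pointing down, gripper open.
Joint ranges: [-2.59, 2.59], [-0.33, 1.99], [-1.39, 1.29], [0.1, 2.45], [-1.04, 4.18], [0.21, 1.99], [-2.66, 2.66]. Speed limits (rad/s): [2.57, 2.57, 3.14, 3.14, 3.14, 3.14, 3.14].

INTERFACE

Orientations are given as a 3x3 rotation matrix whose columns are the frame's x, y, z axes.
In Python, from rig import * gives the robot as it stands. Calls block until the motion is done:
- movep(position, orientation): joint-space move of the TCP to a pose.
- move_l(position, attitude=None, feed=0.15, until_force=None): straight line of the TCP; attitude=None keeps the orientation; feed is the mean speed in m/s. With until_force (N) it stops when the force on the tool has changed by that much, and returns True; else False.
- move_joints(angles): joint-space move.
- command_gripper(opening, newtons=None): finger opening in m; newtons is the grip in N (None keeps the last); returns when the fingers have stopped.
- sleep(seconds).
- inverse_kinematics(position, orientation): joint angles nearest the present ones, or None.
- sense(): the state.
- camera(name): name is "scene" or "top" or "wrist"; returns (picture, depth): 384x512x3 uint8, red, green, blue; 384x512 float32, m along the optical axis (not along the pixel's ray), 0 where there is no reading.
- camera_params(name): a dict with "K" (3x3 intrinsics, pixels), "dist" ([k1, k2, p1, p2, k3] as OpenCV has them; the pictures are not rectified), "position" and "rotation" of the camera in the world; the wrist camera has in their place "tool_from_camera" (4x4, takes a point from camera to tool coordinates, whose origin is the TCP and whose axes are the flange's). Camera axes: x right, y down, z forward; pixel columns grow to the right and rows downward; lengths in m; the calibration is good to about 2 mm. A picture is of the moment at which its call begins: read the wrist's pose just before it. camera_params takes no time and is no camera call.
A pose or a line that the arm cannot do raises Unreachable and nothing moves.
- finish_job(): hands the job in; it is judged then, once.
The state is a dict: "time_s": time; "joint_pos": joint angles; "qd": joint speeds; "joint_efforts": joint torques, N m; "position": TCP position; "tcp_rot": TCP orientation; "wrist_force": force on the tool from outside, world axes, zero at the start; "ft_torque": the same for the moment, N m; "finger_gap": finger opening in m; "gripper_force": force on a finger pad.
Only numpy, scipy, OpenCV 4.12 (cv2) and the standard library are available. Lean on these libraries where they do the work, as an engineer would, in place of code of your own. Each camera call takes 0.05 s, during which the arm holds its last target. There are 200 camera calls.

## Working session

There is one attempt and no reset: what is moved stays moved. The work goes in short steps, each a Python script; the robot and the scene stay as the last script left them, time stands still between calls to the robot, and variables do not carry over. Pictures are saved under pics/ and viewed, at most 10 in all, crops included, and the job is handed in when it is done.

```bash
ls; mkdir -p pics; python3 - <<'E'
from rig import *
import cv2,numpy as np
for n in ("scene","top"):
    p,d=camera(n); np.savez(f"pics/{n}.npz",p=p,d=d)
    cv2.imwrite(f"pics/{n}.png",cv2.resize(p[:,:,::-1],(784,588)))
    c=camera_params(n); print(n,c)
print(sense())
E
```

```text
pics
scene {'K': array([[350.99057676,   0.        , 257.23950181],
       [  0.        , 350.99057676, 194.5816518 ],
       [  0.        ,   0.        ,   1.        ]]), 'dist': array([-0.09476812,  0.        ,  0.        ,  0.        ,  0.        ]), 'position': array([0.28447165, 0.03840988, 0.8523009 ]), 'rotation': array([[ 0.14908014, -0.94201659,  0.30063243],
       [-0.98880135, -0.14412759,  0.03871858],
       [ 0.00685588, -0.30303793, -0.95295384]])}
top {'K': array([[406.9861662 ,   0.        , 252.8457036 ],
       [  0.        , 406.9861662 , 193.40912955],
       [  0.        ,   0.        ,   1.        ]]), 'dist': array([-0.08282827,  0.        ,  0.        ,  0.        ,  0.        ]), 'position': array([0.3235083 , 0.06365707, 1.23367051]), 'rotation': array([[-3.09526696e-03, -9.85528117e-01,  1.69483772e-01],
       [-9.99995024e-01,  3.15372731e-03,  7.57321768e-05],
       [-6.09141791e-04, -1.69482695e-01, -9.85532975e-01]])}
{'time_s': 0.1, 'joint_pos': array([-1.29790109,  0.46937518, -0.04858853,  1.53358807,  0.02411645,
        1.14102579, -0.08229372]), 'qd': array([ 0.00114767, -0.00405902, -0.00260816, -0.0028557 , -0.0001778 ,
       -0.00064597,  0.00123629]), 'joint_efforts': array([ 8.28292141e-04, -5.11517429e+01, -4.70267760e-02, -2.38389480e+01,
        1.07011932e-02,  4.42643679e-03, -8.35930877e-06]), 'position': array([0.20048046, 0.64402299, 0.25535086]), 'tcp_rot': array([[-9.54815359e-01,  2.97199292e-01, -4.58615958e-04],
       [ 2.97199634e-01,  9.54813757e-01, -1.75113527e-03],
       [-8.25433357e-05, -1.80831134e-03, -9.99998362e-01]]), 'wrist_force': array([-0.36436596,  0.39248835, -0.46557717]), 'ft_torque': array([ 0.04043816, -0.00012329, -0.00075686]), 'gripper_force': 0.0, 'finger_gap': 0.08545818547042729}
```

View pics/scene.png

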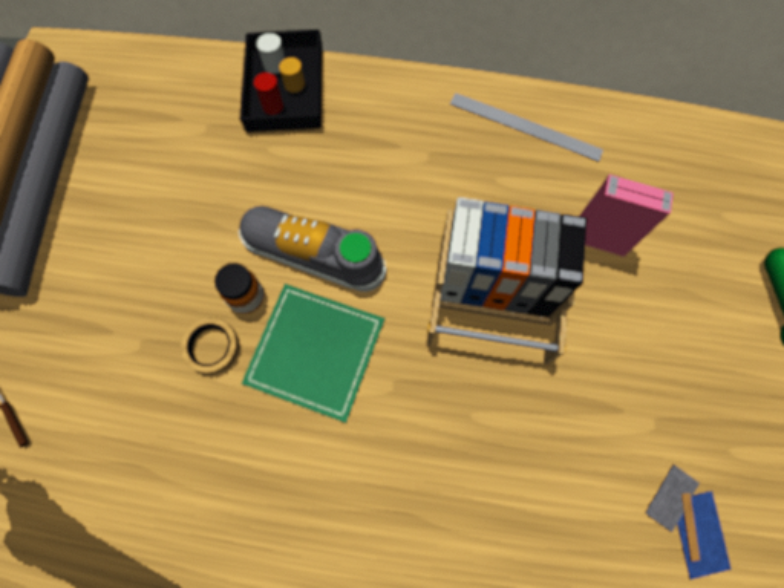

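View pics/top.png

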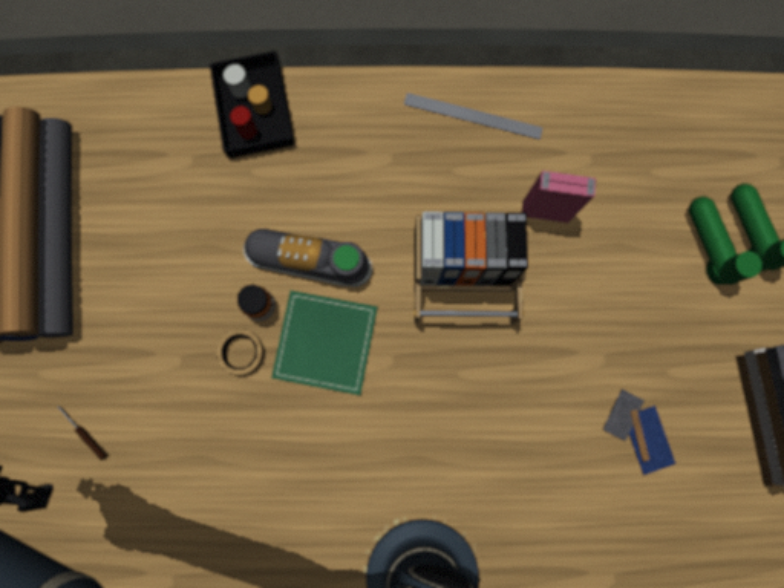

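The scene view shows the rack facing the robot with orange in the middle place (scene ~(518,240)). The mat is at (315,352), with the shoe, jar and tape to its left and above. Next I'll measure the row tops, the orange case and the mat from the depth cloud.

```bash
cat > h.py <<'E'
import cv2,numpy as np
from rig import *
def cloud(n,p,d,T=None):
    c=camera_params(n); h,w=d.shape
    uv=np.stack(np.meshgrid(np.arange(w),np.arange(h)),-1).reshape(-1,1,2).astype(np.float64)
    xy=cv2.undistortPoints(uv,c["K"],c["dist"]).reshape(h,w,2)
    P=np.concatenate([xy*d[...,None],d[...,None]],-1)
    if T is not None:
        M=T@c["tool_from_camera"]; return P@M[:3,:3].T+M[:3,3]
    return P@c["rotation"].T+c["position"]
def rect(P,m):
    return cv2.minAreaRect(P[m][:,:2].astype(np.float32)*1000)
def big(m):
    k,l,s,_=cv2.connectedComponentsWithStats(m.astype(np.uint8)); return l==1+np.argmax(s[1:,4])
E
python3 - <<'E'
from h import *
for n in("scene","top"):
    z=np.load(f"pics/{n}.npz"); p,d=z["p"].astype(int),z["d"]
    P=cloud(n,p,d); X,Y,Z=P[...,0],P[...,1],P[...,2]
    r,g,b=p[...,0],p[...,1],p[...,2]; hsv=cv2.cvtColor(z["p"],cv2.COLOR_RGB2HSV)
    mat=big((hsv[...,0]>55)&(hsv[...,0]<90)&(hsv[...,1]>90)&(Z<.02)&(d>0))
    print(n,"mat",rect(P,mat),Z[mat].mean(), cv2.boxPoints(rect(P,mat)).round())
    s=big((abs(Z-.182)<.02)&(X>.45)&(Y<0)&(Y>-.3)&(d>0)&(hsv[...,0]<300))
    print("tops",rect(P,s),np.median(Z[s]),cv2.boxPoints(rect(P,s)).round())
    o=big((hsv[...,0]<14)&(hsv[...,1]>190)&(r>150)&(Z>.165)&(d>0)&(Y<0)&(Y>-.3))
    print("orange",rect(P,o),o.sum(),P[o].mean(0))
    # rail
    for q in ([(437,330),(556,346)] if n=="scene" else [(425,314),(512,315)]):
        u,v=(np.array(q)/1.53125).round().astype(int); w=P[v-3:v+4,u-1:u+2].reshape(-1,3); print("rail",w[np.argmax(w[:,2])].round(3))
    hi=(Z>.015)&(d>0)&(X>.2)&(X<.75)&(Y>.02)&(Y<.55)
    k,l,st,_=cv2.connectedComponentsWithStats(hi.astype(np.uint8))
    for i in range(1,k):
        if st[i,4]>60: print("obj",rect(P,l==i),Z[l==i].max().round(3))
E
```

```text
scene mat ((446.1773681640625, 188.8560028076172), (155.81472778320312, 154.9664764404297), 79.08577728271484) 0.0028621953902679405 [[355. 127.]
 [508.  98.]
 [537. 251.]
 [385. 280.]]
tops ((605.6830444335938, -90.70924377441406), (182.70578002929688, 102.08494567871094), 88.81778717041016) 0.1819862961536004 [[ 553. -181.]
 [ 655. -183.]
 [ 659.   -0.]
 [ 557.    2.]]
orange ((622.6141357421875, -89.62832641601562), (8.725373268127441, 34.06549835205078), 86.45511627197266) 36 [ 0.62343971 -0.09084951  0.1819886 ]
rail [0.487 0.003 0.088]
rail [ 0.488 -0.181  0.08 ]
obj ((610.963134765625, 222.0993194580078), (258.2793273925781, 74.85099029541016), 76.70873260498047) 0.1
obj ((517.6812133789062, 316.4977111816406), (61.73915100097656, 58.92398452758789), 14.24761962890625) 0.089
obj ((425.14190673828125, 353.15081787109375), (85.83148193359375, 89.15054321289062), 11.46562671661377) 0.029
top mat ((444.6441650390625, 189.3721466064453), (153.28781127929688, 152.27183532714844), 79.24618530273438) 0.0016262263859030534 [[356. 128.]
 [505. 100.]
 [534. 250.]
 [384. 279.]]
tops ((605.9771118164062, -91.14004516601562), (180.61875915527344, 102.30197143554688), 89.30197143554688) 0.18027800387954107 [[ 554. -181.]
 [ 656. -182.]
 [ 658.   -1.]
 [ 556.   -0.]]
orange ((605.7725219726562, -81.50666046142578), (11.943359375, 61.53425598144531), 88.51991271972656) 106 [ 0.60591581 -0.08120733  0.18020821]
rail [ 0.491 -0.005  0.082]
rail [ 0.487 -0.166  0.08 ]
obj ((610.7434692382812, 226.50848388671875), (261.32562255859375, 74.75856018066406), 76.9932861328125) 0.1
obj ((516.0838012695312, 316.2331237792969), (60.58228302001953, 62.37720489501953), 86.87311553955078) 0.092
obj ((422.59588623046875, 353.8339538574219), (88.79964447021484, 89.01011657714844), 62.566253662109375) 0.029
```

```bash
cat >> h.py <<'E'
RC=np.array([.606,-.091]); YAW=-.017; MC=np.array([.4455,.189]); MY=-.187
def Rz(a): c,s=np.cos(a),np.sin(a); return np.array([[c,-s,0],[s,c,0],[0,0,1.]])
def W(x,z,y=0): # rack frame -> world
    return Rz(YAW)@np.array([x,y,z])+np.r_[RC,0]
PIV=np.array([-.051,.012])
def face(th,u,h): # case-own (u from front, h from underside) -> rack x,z
    c,s=np.cos(th),np.sin(th); return PIV+np.array([u*c-h*s,h*c+u*s])
RP=Rz(YAW)@np.array([[0,1,0],[1,0,0],[0,0,-1.]]) # columns x=(0,1,0), y=(1,0,0)
E
python3 - <<'E'
from h import *
RPm=RP@np.diag([-1,-1,1.])
q0=sense()["joint_pos"]
for R in (RP,RPm):
    q=inverse_kinematics(W(.09,.34),R); print(None if q is None else np.round(q,2))
best=min((R for R in (RP,RPm) if inverse_kinematics(W(.09,.34),R) is not None),key=lambda R:abs(inverse_kinematics(W(.09,.34),R)-q0).max())
np.save("RP.npy",best)
command_gripper(0)
movep([.42,.48,.40],best); movep(W(.09,.34),best)
move_l(W(.09,.195),feed=.15)
s=sense(); print(s["time_s"],s["position"],s["wrist_force"],s["finger_gap"])
r=move_l(W(.055,.195),feed=.03,until_force=3)
s=sense(); L=Rz(-YAW)@(s["position"]-np.r_[RC,0]); print(r,L,s["wrist_force"],s["time_s"])
p,d=camera("wrist"); cv2.imwrite("pics/w1.png",cv2.resize(p[:,:,::-1],(768,576)))
E
```

```text
[-0.38  0.53  0.73  1.38 -0.35  1.36  0.34]
[-0.55  0.67  1.11  1.39 -0.59  1.44 -2.62]
5.4417 [ 0.69662202 -0.09287283  0.19617495] [ 0.07823357 -0.04829483  0.06232941] -0.00020384823579622441
True [ 6.28760112e-02 -8.17708800e-06  1.95435753e-01] [ 1.69495817 -0.00400214  1.55713333] 6.3167
```

View pics/w1.png

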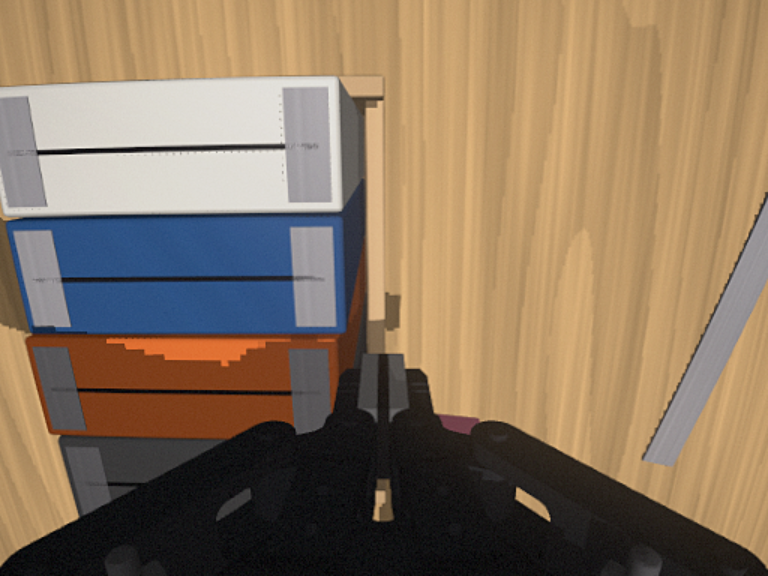

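The wrist view shows the shut fingers at about (383,360), centred on the back of the orange case (rows 335-435). I'll tip it along the arc.

```bash
python3 - <<'E'
from h import *
for th in np.linspace(.08,.64,8):
    x,z=face(th,.1,.158); move_l(W(x+.0125,z+.025),feed=.05)
    s=sense(); print(round(th,2),s["wrist_force"].round(1))
sleep(.5)
move_l(sense()["position"]+[.0,0,.10],feed=.2)
p,d=camera("scene"); np.savez("pics/s2.npz",p=p,d=d)
P=cloud("scene",p,d); cv2.imwrite("pics/s2.png",cv2.resize(p[100:260,250:430,::-1],(720,640))[:600])
print(sense()["time_s"],sense()["position"])
E
```

```text
0.08 [1.4 0.2 1.1]
0.16 [ 2.3 -0.8 -0.7]
0.24 [ 1.1  0.4 -1.4]
0.32 [1.4 0.5 0.1]
0.4 [ 1.4 -0.1  0.1]
0.48 [-0.1  1.   1. ]
0.56 [ 0.8 -0.7  0.7]
0.64 [ 0.8 -0.3 -0.7]
11.1917 [ 0.5525447  -0.08966282  0.32186181]
```

View pics/s2.png

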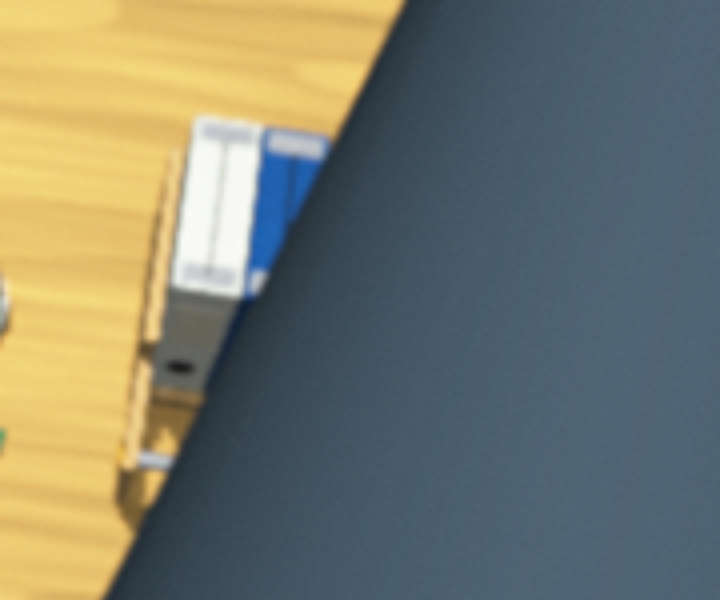

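The arm blocks the view of the orange case. I'll move it aside, already in the grasp attitude, and look again.

```bash
cat >> h.py <<'E'
def RG(th,sgn,yaw=YAW):
    z=np.array([np.sin(th),0,-np.cos(th)]); y=np.array([0,sgn,0.]); return Rz(yaw)@np.stack([np.cross(y,z),y,z],1)
E
python3 - <<'E'
from h import *
q0=sense()["joint_pos"]; print(q0.round(2))
for sg in(1,-1):
    for nm,t,R in(("side",[.36,.22,.42],RG(.4,sg)),("pre",W(*face(.75,.05,.235)),RG(.75,sg)),("out",W(*(face(.75,.05,.135)+.17*np.array([-.5,.85]))),RG(.75,sg)),("mat",[*MC,.155],RG(0,sg,MY))):
        q=inverse_kinematics(t,R); print(sg,nm,np.round(t,3),None if q is None else np.round(q,2))
E
```

```text
[-0.58  0.28  0.84  1.76 -0.23  1.2   0.31]
1 side [0.36 0.22 0.42] [-1.39 -0.29  0.41  2.03  0.48  1.19  0.43]
1 pre [ 0.431 -0.088  0.218] None
1 out [ 0.415 -0.088  0.289] None
1 mat [0.446 0.189 0.155] [-0.91  0.31  0.51  2.11 -0.21  0.78  1.12]
-1 side [0.36 0.22 0.42] [-0.77 -0.22 -0.07  2.01  0.32  1.1  -2.53]
-1 pre [ 0.431 -0.088  0.218] None
-1 out [ 0.415 -0.088  0.289] None
-1 mat [0.446 0.189 0.155] [-1.29  0.45  1.04  2.12 -0.52  0.85 -1.7 ]
```

```bash
python3 - <<'E'
from h import *
g=face(.75,.06,.145)
for sg in(1,-1):
  for a in(.6,.45,.3,.15,0):
    off=-.006*np.array([np.sin(a),-np.cos(a)])
    G=g+off
    f=lambda x: 0 if x is None else 1
    r=[f(inverse_kinematics(W(*(G+d)),RG(a,sg))) for d in(np.zeros(2),-.1*np.array([np.sin(a),-np.cos(a)]),.15*np.array([-.68,.73]),.17*np.array([-.4,.9]),np.array([0,.19]))]
    b=a-.75
    m=[]
    for k in(0,1,2,-1):
        R=RG(b,sg,MY+k*np.pi/2); o=Rz(MY+k*np.pi/2)@[.01,0,0]
        m.append([f(inverse_kinematics([MC[0]+o[0],MC[1]+o[1],z],R)) for z in(.155,.25)])
    print(sg,a,W(*G).round(3),r,m)
E
```

```text
1 0.6 [ 0.497 -0.089  0.164] [1, 1, 1, 1, 1] [[1, 1], [1, 1], [1, 1], [1, 1]]
1 0.45 [ 0.497 -0.089  0.164] [1, 1, 1, 1, 1] [[1, 1], [1, 1], [1, 1], [1, 1]]
1 0.3 [ 0.498 -0.089  0.165] [1, 1, 1, 1, 1] [[1, 1], [1, 1], [1, 0], [1, 1]]
1 0.15 [ 0.499 -0.089  0.165] [1, 1, 1, 1, 1] [[1, 1], [1, 1], [1, 0], [1, 1]]
1 0 [ 0.5   -0.089  0.165] [1, 1, 1, 1, 1] [[1, 1], [1, 1], [0, 0], [1, 1]]
-1 0.6 [ 0.497 -0.089  0.164] [0, 1, 1, 1, 1] [[1, 1], [1, 1], [1, 1], [1, 1]]
-1 0.45 [ 0.497 -0.089  0.164] [1, 1, 1, 1, 1] [[1, 1], [1, 1], [1, 1], [1, 1]]
-1 0.3 [ 0.498 -0.089  0.165] [1, 1, 1, 1, 1] [[1, 1], [1, 1], [1, 1], [1, 0]]
-1 0.15 [ 0.499 -0.089  0.165] [1, 1, 1, 1, 1] [[1, 1], [1, 1], [1, 1], [1, 0]]
-1 0 [ 0.5   -0.089  0.165] [1, 1, 1, 1, 1] [[1, 1], [1, 1], [0, 1], [1, 0]]
```

```bash
python3 - <<'E'
from h import *
command_gripper(.085)
movep([.40,.15,.40],RG(.4,1))
print(sense()["time_s"],sense()["joint_pos"].round(2))
for n in("scene","top"):
    p,d=camera(n); np.savez(f"pics/{n}3.npz",p=p,d=d)
    P=cloud(n,p,d); L=(P-np.r_[RC,0])@Rz(YAW); hsv=cv2.cvtColor(p,cv2.COLOR_RGB2HSV)
    x,y,z=L[...,0],L[...,1],L[...,2]
    m=(abs(y)<.03)&(x>-.19)&(x<-.06)&(z>.1)&(z<.23)&(d>0)&(hsv[...,0]<15)&(hsv[...,1]>150)
    if m.sum()>30:
        b=z>.2; q=L[m]; i=q[:,2].argmax(); print(n,m.sum(),"highest",q[i].round(4),"lowest x",q[q[:,0].argmin()].round(4),"y",np.percentile(q[:,1],[1,50,99]).round(4))
        # split into top face/back face lines by fit
        k=q[q[:,0]>q[i,0]+.004]; t=q[q[:,0]<q[i,0]-.006]
        for nm,w in(("back",k),("top",t)):
            if len(w)>8: c=np.polyfit(w[:,0],w[:,2],1); print(nm,len(w),"slope ang",np.arctan(c[0]).round(3))
    if n=="scene": cv2.imwrite("pics/s3.png",cv2.resize(p[110:260,230:430,::-1],(800,600)))
E
```

```text
13.1083 [-1.27 -0.32  0.5   2.08  0.49  1.1   0.6 ]
scene 964 highest [-0.094  -0.0154  0.2048] lowest x [-0.1652  0.0025  0.1336] y [-0.0166  0.0059  0.0193]
back 224 slope ang -0.698
top 652 slope ang 0.646
top 534 highest [-0.0943  0.0109  0.2029] lowest x [-0.1647  0.016   0.1345] y [-0.0159  0.0065  0.0203]
back 169 slope ang -0.693
top 326 slope ang 0.645
```

View pics/s3.png

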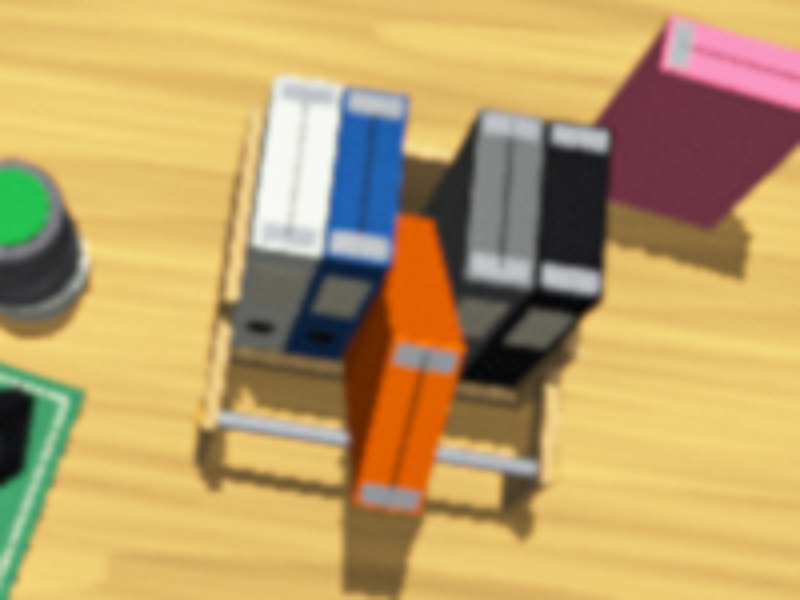

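The case leans by itself on the rail at about 0.745 rad, with its top around (395,430) in the crop. The neighbours are standing. I'll grasp it and draw it out.

```bash
cat >> h.py <<'E'
A=.4; TH=.745; B=A-TH
def lift_dir(a): return np.array([-np.sin(a),np.cos(a)])
E
python3 - <<'E'
from h import *
R=RG(A,1); G=face(TH,.06,.145)+.006*lift_dir(A)
movep(W(*(G+.085*lift_dir(A)),.0015),R)
f0=sense()["wrist_force"]
print("blocked?",move_l(W(*G,.0015),feed=.1,until_force=8))
command_gripper(.0,70)
s=sense(); print(s["time_s"],s["position"],s["wrist_force"].round(1),s["finger_gap"],s["gripper_force"])
p0=s["position"]
for t in (.02,.06,.10,.145):
    move_l(p0+Rz(YAW)@np.array([-np.sin(.66)*t,0,np.cos(.66)*t]),feed=.08)
    s=sense(); print(t,s["wrist_force"].round(1),s["finger_gap"].round(4))
b=RG(B,1,MY); h=np.r_[MC,.148]+Rz(MY)@[.01,0,0]-.006*b[:,2]
movep(h+[0,0,.10],b)
s=sense(); print(s["time_s"],s["position"],s["wrist_force"].round(1),s["finger_gap"].round(4))
for n in("scene","top"):
    p,d=camera(n); np.savez(f"pics/{n}4.npz",p=p,d=d)
    if n=="scene": cv2.imwrite("pics/s4.png",cv2.resize(p[90:300,130:410,::-1],(800,600)))
E
```

```text
blocked? False
15.8417 [ 0.49864535 -0.08744109  0.16510226] [-2.1  0.9  4.6] 0.03481974158887195 69.23659443855286Traceback (most recent call last):
  File "<stdin>", line 11, in <module>
AttributeError: 'float' object has no attribute 'round'
```

```bash
python3 - <<'E'
from h import *
p0=W(*(face(TH,.06,.145)+.006*lift_dir(A)),.0015)
for t in (.06,.10,.145):
    move_l(p0+Rz(YAW)@np.array([-np.sin(.66)*t,0,np.cos(.66)*t]),feed=.08)
    s=sense(); print(t,s["wrist_force"].round(1),s["finger_gap"])
b=RG(B,1,MY); h=np.r_[MC,.148]+Rz(MY)@[.01,0,0]-.006*b[:,2]
movep(h+[0,0,.10],b)
s=sense(); print(s["time_s"],s["position"],s["wrist_force"].round(1),s["finger_gap"])
for n in("scene","top"):
    p,d=camera(n); np.savez(f"pics/{n}4.npz",p=p,d=d)
    if n=="scene": cv2.imwrite("pics/s4.png",cv2.resize(p[90:300,130:410,::-1],(800,600)))
    P=cloud(n,p,d); L=(P-np.r_[MC,0])@Rz(MY); hsv=cv2.cvtColor(p,cv2.COLOR_RGB2HSV)
    m=(hsv[...,0]<15)&(hsv[...,1]>170)&(abs(L[...,0])<.09)&(abs(L[...,1])<.06)&(L[...,2]>.09)&(d>0)
    q=L[m]; print(n,m.sum(),q.min(0).round(3),q.max(0).round(3))
    t=q[q[:,2]>q[:,2].max()-.03]
    if len(t)>20: print("plane z",np.linalg.lstsq(np.c_[t[:,:2],np.ones(len(t))],t[:,2],rcond=None)[0].round(3))
E
```

```text
0.06 [ 0.7  0.5 -6.2] 0.03576098879338402
0.1 [ 0.6 -0.2 -5.2] 0.0354844203417487
0.145 [-0.1 -0.3 -6.2] 0.03524806827164962
19.325 [0.45804926 0.18570512 0.25328066] [-0.7 -0.9 -5.3] 0.034956309579609254
scene 979 [-0.052 -0.052  0.105] [0.049 0.02  0.315]Traceback (most recent call last):
  File "<stdin>", line 14, in <module>
    return umr_minimum(a, axis, None, out, keepdims, initial, where)
ValueError: zero-size array to reduction operation minimum which has no identity
```

View pics/s4.png

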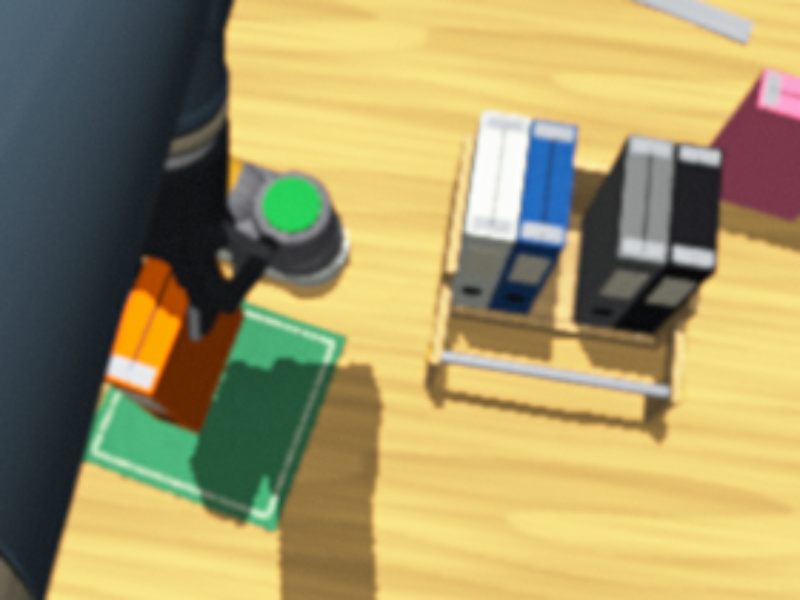

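The orange case hangs above the mat, about (165,350) in the crop. The rack's other cases are standing. I'll check its tilt from the depth.

```bash
python3 - <<'E'
from h import *
z=np.load("pics/scene4.npz"); p,d=z["p"],z["d"]
P=cloud("scene",p,d); L=(P-np.r_[MC,0])@Rz(MY); hsv=cv2.cvtColor(p,cv2.COLOR_RGB2HSV)
x,y,zz=[L[...,i] for i in range(3)]
c=(d>0)&(abs(x)<.09)&(hsv[...,0]<18)&(hsv[...,1]>150)
t=c&(abs(zz-.273)<.015)&(abs(y)<.03); q=L[t]
print(len(q),"top x",np.percentile(q[:,0],[1,99]).round(3),"y",np.percentile(q[:,1],[1,99]).round(3))
k,*_=np.linalg.lstsq(np.c_[q[:,:2],np.ones(len(q))],q[:,2],rcond=None); print("top plane",k.round(3))
s=c&(zz<.255)&(zz>.1)&(y<-.01)&(y>-.03); q=L[s]
print(len(q),"side y=..",np.linalg.lstsq(np.c_[q[:,0],q[:,2],np.ones(len(q))],q[:,1],rcond=None)[0].round(3))
fe=[(h,q[abs(q[:,2]-h)<.008][:,0].min()) for h in np.arange(.12,.25,.02)]; print("front edge",np.round(fe,3), "slope",np.polyfit(*zip(*fe),1).round(3))
E
```

```text
427 top x [-0.052  0.027] y [-0.02   0.018]
top plane [0.068 0.013 0.268]
630 side y=.. [-0.012  0.002 -0.021]
front edge [[ 0.12  -0.045]
 [ 0.14  -0.047]
 [ 0.16  -0.048]
 [ 0.18  -0.049]
 [ 0.2   -0.049]
 [ 0.22  -0.05 ]
 [ 0.24  -0.051]] slope [-0.045 -0.04 ]
```

It leans forward by about 0.055 rad. I'll correct that, lower it to contact and release.

```bash
python3 - <<'E'
from h import *
b=RG(B-.055,1,MY); h=np.r_[MC,.148]+Rz(MY)@[.01,.001,0]-.006*b[:,2]
move_l(h+[0,0,.09],b,feed=.05)
p,d=camera("scene"); P=cloud("scene",p,d); L=(P-np.r_[MC,0])@Rz(MY); hsv=cv2.cvtColor(p,cv2.COLOR_RGB2HSV)
c=(d>0)&(abs(L[...,0])<.09)&(hsv[...,0]<18)&(hsv[...,1]>150)&(abs(L[...,2]-.263)<.012)&(abs(L[...,1])<.03); q=L[c]
k=np.linalg.lstsq(np.c_[q[:,:2],np.ones(len(q))],q[:,2],rcond=None)[0]; print("top plane",k.round(3))
move_l(h+[0,0,.008],feed=.08)
print(move_l(h+[0,0,-.008],feed=.012,until_force=3))
s=sense(); print(s["time_s"],(s["position"]-h).round(4),s["wrist_force"].round(1),s["ft_torque"].round(2))
E
```

```text
top plane [0.016 0.017 0.259]
True
21.5833 [-0.0002  0.0001  0.004 ] [-1.1  1.   6.7] [ 0.01 -0.12  0.02]
```

```bash
python3 - <<'E'
from h import *
command_gripper(.042); sleep(.4)
command_gripper(.07)
s=sense(); R=s["tcp_rot"]
move_l(s["position"]-R[:,2]*.09,feed=.12)
movep([.40,-.15,.42],RG(0,1)); sleep(.3)
print(sense()["time_s"])
p,d=camera("scene"); cv2.imwrite("pics/s5.png",cv2.resize(p[90:300,130:410,::-1],(800,600)))
P=cloud("scene",p,d); L=(P-np.r_[MC,0])@Rz(MY); hsv=cv2.cvtColor(p,cv2.COLOR_RGB2HSV)
q=L[(d>0)&(abs(L[...,2]-.173)<.012)&(abs(L[...,1])<.06)&(abs(L[...,0])<.1)]
k=np.linalg.lstsq(np.c_[q[:,:2],np.ones(len(q))],q[:,2],rcond=None)[0]; print("top plane",k.round(3),cv2.minAreaRect(q[:,:2].astype(np.float32)*1000))
hi=(P[...,2]>.015)&(d>0)&(P[...,0]>.2)&(P[...,0]<.75)&(P[...,1]>.02)&(P[...,1]<.55)
k,l,st,_=cv2.connectedComponentsWithStats(hi.astype(np.uint8))
for i in range(1,k):
    if st[i,4]>60: print("obj",rect(P,l==i)[:2],P[l==i][:,2].max().round(3))
E
```

```text
25.25
top plane [0.006 0.059 0.173] ((-4.536285400390625, -0.5092144012451172), (37.146446228027344, 101.11712646484375), 89.83509826660156)
obj ((610.4415893554688, 222.45436096191406), (259.25714111328125, 74.58472442626953)) 0.101
obj ((517.5616455078125, 316.1514892578125), (61.02299118041992, 58.615055084228516)) 0.088
obj ((440.3795166015625, 189.51193237304688), (37.28610610961914, 102.25593566894531)) 0.177
obj ((424.84222412109375, 352.9940185546875), (86.65521240234375, 88.9101791381836)) 0.028
```

View pics/s5.png

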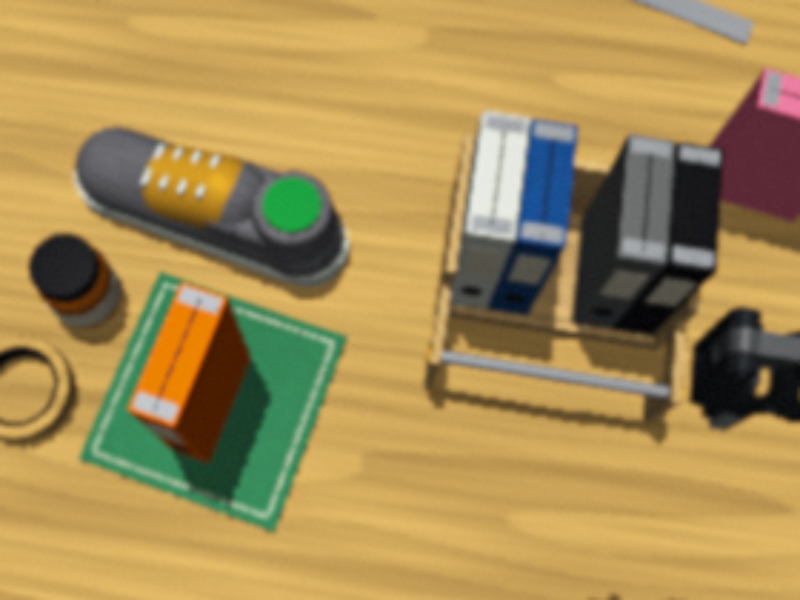

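The case stands upright at the middle of the mat, about 5 mm off centre, with its top around (180,350). The bystanders and neighbours have not moved.

```bash
python3 -c "
from rig import *
print(finish_job())"
```

```text
the job is handed in; nothing more can be done
None
```

The orange case was tipped onto the rail, released, pulled free and set down upright on the green mat about 5 mm from its centre; the other cases, tape, jar and shoe stayed in place, and I handed the job in at about 25 s of the 69 s allowed, with no verdict returned.

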